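# Start the calorimeter run: lid, purge gas, start key

### The arm

A 7-joint arm with a two-finger parallel gripper is mounted at the origin on the work surface. World frame = base frame: x ahead of the robot, y to its left, z up, the work surface at z = 0. Lengths are in m, angles in rad, forces in N, time in s.
With the tool pointing down it reaches from about 0.35 to 0.9 m from the base axis. Payload 19.9 kg.
Tool frame: the origin (TCP) lies midway between the tips of the shut fingers; the grasp point (between the pads) lies 19 mm behind it; z points along the fingers, y is the line along which they close (so a half turn about z gives the same grasp; the last joint's range is limited). The gripper opens to 85 mm and grips with 20 to 120 N. Pads are 22 mm wide; open, the fingers measure 114 mm over their backs; the gripper's body (76 mm by 85 mm) begins 54 mm behind the grasp point. The pads swing forward as they close: fully open they stand 13 mm farther back than shut.
Start: joints at [-1.385, 0.417, -0.01, 1.614, 0.005, 1.111, -0.053], TCP at [0.141, 0.609, 0.231] pointing down, gripper open.
Joint ranges: [-2.81, 2.81], [-0.39, 2.02], [-1.27, 1.25], [0.06, 2.57], [-1.19, 4.33], [0.19, 2], [-2.82, 2.82]. Speed limits (rad/s): [1.89, 1.89, 2.39, 2.39, 3.01, 3.01, 3.01].

### API

Orientations are given as a rotation vector (axis times angle).
In Python, from rig import status, vision, workorder gives the robot as it stands.
- The arm moves only by the shell command python3 -m jog 'ROWS' [FORCE]. ROWS is JSON, one flat list of numbers, 5 for each row, row after row: the shift along the tool's x, y, z scaled (see below), then the turn about the tool's z scaled (see below), then the opening, from 0 (shut) to 1 (fully open). A call has 1 to 20 rows; each row is the pose to reach, as a shift and turn from the pose commanded when the call began, along the tool's axes at that moment, turning the shorter way round; what a row does not reach only later rows make up. The controller multiplies each number of a shift by 150 mm and each number of a turn by pi rad. A row lasts 1/10 s, in which the tool goes at most 50 mm and 8.59 degrees, less where a joint would pass 70% of its speed; a pose out of reach is approached as far as the arm can. A call with a number of a shift or a turn outside -1 to 1 is refused whole. A call with a gripper value outside its range is refused whole. The fingers move at their own pace and stop on an object; FORCE is the grip in N (left out, the last holds). Time passes only in rows, so rows that repeat a pose let the fingers close. It gives the time, the measured TCP pose, the force, the opening and the grip force at its end, in the units of the state.
- status.get_state(): the state, without advancing time (a new reading comes with each control period).
- vision.get_image(name): name is "scene" or "top" or "wrist"; returns the picture (480x640x3 uint8, blue, green, red); there is no depth.
- vision.camera_params(name): a dict with "camera_matrix" (3x3 intrinsics, pixels), "R" (3x3) and "t" (3): a world point X has camera coordinates R X + t; the wrist camera has in their place "tool_from_camera" (4x4, takes a point from camera to tool coordinates, whose origin is the TCP and whose axes are the flange's). Camera axes: x right, y down, z forward; pixel columns grow to the right and rows downward; lengths in m; the calibration is good to about 2 mm. A picture is of the moment at which its call begins: read the wrist's pose just before it. camera_params takes no time and is no camera call.
- workorder.finish_job(): hands the job in; it is judged then, once.
The state is a dict: "time_s": time; "joints": joint angles; "joint_velocities": joint speeds; "joint_efforts": joint torques, N m; "tcp_pos": TCP position; "tcp_rot": TCP orientation; "force": force on the tool from outside, world axes, zero at the start; "wrist_torque": the same for the moment, N m; "gripper_width": opening from 0.0 (shut) to 1.0 (fully open); "grasp_force": force on a finger pad.
Only numpy, scipy, OpenCV 4.12 (cv2) and the standard library are available. Lean on these libraries where they do the work, as an engineer would, in place of code of your own. Each camera call takes 0.05 s, during which the arm holds its last target. There are 200 camera calls.

### The job

The sample pans are already in the calorimeter, so start its run with closed fingertips, gripping nothing: push the hinged furnace lid fully shut, then switch on the purge gas by pressing down the raised end of the wide rocker on the gas unit as far as it goes, then press the oblong start key on the calorimeter's front panel fully down and let it come back up. Leave the two round keys, the narrow mains rocker (already on) and all the loose things on the bench alone, and do not lift the lid.

Things in the scene. Friction and masses are not known exactly. Their poses are not given: they have to be found in the camera images.
- dsc: the calorimeter, white, 430 mm deep (x), 300 mm wide (y), fixed; origin on the bench under its centre, x from its front (facing the robot) to its back, y to its left. Front 125 mm: key panel sloping up to the back by 0.2 rad, 100 to 126 mm high. From x = -0.10 m the deck, 165 mm high, with the lid; from x = 0.13 m a hump 208 mm high.
- lid (a joint): angle of the grey hinged furnace lid in rad: 0 shut flat on the deck, grows as it opens upward; starts between 0.75 and 1.1. The stiff hinge holds the lid where it is left; 2 to 4 N down at its free end push it shut.
- lid_hinge (a point): middle of the hinge axis at the lid's back edge (far from the robot), along the calorimeter's y, 166 mm over the bench. Frame turns with the lid: x from free edge to hinge, z out of the outer face. Lid: slab 150 mm wide, outer face 24 mm off the axis, reaching 135 mm from it; a finger lip 64 mm wide reaches 150 mm; a cap 80 mm across, 8 mm high, on the outer face, centred 52 mm from the axis.
- lid_press (a point): point on the lid's outer face (upper face when shut) where to push, 122 mm from the hinge axis, on the centre line; 190 mm above the bench when shut. z axis out of the outer face.
- gas_unit: white console 200 mm deep, 160 mm wide, fixed, left or right of the calorimeter; origin on the bench under its centre, x from front (facing the robot) to back, y to its left. Top slopes up to the back by 0.17 rad, 97 mm high in the middle. Front half: wide rocker at y = +30 mm, narrow one at y = -48 mm. Back half: small knob, clear flow tube to 186 mm high.
- purge_rocker (a joint): tilt of the wide grey rocker (50 mm long front to back, 32 mm wide) in rad: 0 off, its back end raised; 0.40 on, its back end pressed down to the stop. It stays where it is left; about 2 N at its end tips it.
- purge_rocker_end (a point): point on the wide rocker's top face, 6 mm from its back end (the raised end while off), on its centre line; it sinks about 8 mm, to some 13 mm over the sloping top, as the rocker is tipped on.
- mains_rocker (a joint): tilt of the narrow grey rocker (34 mm long, 13 mm wide) in rad: 0 on (as at the start), 0.40 off. To be left alone.
- start_key (a joint): travel in m of the oblong start key (48 mm wide left to right, 24 mm deep): 0 up, 0.005 fully down; its spring takes about 2 N to start and 5 N fully down and returns it.
- start_key_top (a point): centre of the start key's top face, 15 mm above the sloping panel; z axis square out of the panel, the key sinks along -z. The start key is the right-hand key of the row of three seen from the robot.
- stop_key (a joint): travel in m of the middle key, round, 22 mm across, its centre 80 mm left of the start key's: 0 up. To be left alone.
- fan_key (a joint): travel in m of the left-hand key, round, 22 mm across, 66 mm left of the stop key: 0 up. To be left alone.
- press: sample sealing press, fixed, standing on the other side of the calorimeter from the gas unit: base 190 x 130 mm, column and head to 200 mm, its lever knob to 251 mm high; origin on the bench under its centre. Not used.
- pan_dish: small glass dish, 48 mm across, 16 mm high, on the calorimeter's deck left of the lid; origin under its centre. Bystander.
- vial: amber sample vial, 24 mm across, 42 mm high, standing on the calorimeter's deck right of the lid; origin under its centre. Bystander.
- tweezers: steel tweezers, about 120 mm long, lying on the bench right of the calorimeter's front. Bystander.
- pan_box: flat clear box, 75 x 55 x 22 mm, on the bench right of the calorimeter's front; origin under its centre. Bystander.
- spatula: thin steel spatula, 170 mm long, 12 mm wide, lying on the bench left of the calorimeter's front. Bystander.

How it is judged:
On the way, in this order (a step that is already met when the one before it is completed fails the run):
1. the furnace lid is pushed shut (value of joint lid below 0.05 rad), for 0.2 s.
2. the wide rocker is tipped on, the lid staying shut (value of joint lid below 0.05 rad and value of joint purge_rocker above 0.3 rad), for 0.2 s.
3. the start key is pressed down, lid shut and purge on (all of step 2 and value of joint start_key above 0.0035 m), for 0.05 s.
At the end, for the whole second after the job is handed in: The lid is shut (within 0.05 rad), the wide rocker is on (over 0.30 of 0.40 rad), the start key has been pressed (over 3.5 of 5 mm) and is up again, the round keys are up, the mains rocker is still on (under 0.1 rad) and no loose thing has moved by 15 mm (all of step 2 and value of joint each of start_key, stop_key, fan_key below 0.001 m and value of joint mains_rocker below 0.1 rad and distance of each of pan_dish, vial, tweezers, pan_box, spatula from where it was at the start of the episode below 0.015 m); the robot touches nothing.
It fails at once if the purge gas is switched on while the lid is not yet shut (value of joint purge_rocker above 0.2 rad and value of joint lid above 0.08 rad).
It fails at once if the start key is pressed before the purge gas is on (value of joint start_key above 0.002 m and value of joint purge_rocker below 0.3 rad).
It fails at once if a round key is pressed (2 mm) or the mains rocker is tipped (0.15 rad) (value of joint any of stop_key, fan_key above 0.002 m or value of joint mains_rocker above 0.15 rad).
It fails at once if the lid is lifted further open, beyond 1.25 rad (value of joint lid above 1.25 rad).
It fails at once if a loose thing is lifted or moved by more than 15 mm (distance of any of pan_dish, vial, tweezers, pan_box, spatula from where it was at the start of the episode above 0.015 m).
It also fails if it takes over 54 s, if anything falls off the work surface, if the arm or the gripper's body presses on something with over 40 N, if the wrist force passes 120 N, or if a joint passes its speed limit or range.

## Working session

There is one attempt and no reset: what is moved stays moved. The work goes in short steps, Python scripts to look and compute and a shell command to move; the robot and the scene stay as the last step left them, time stands still between calls to the robot, and variables do not carry over. Pictures are saved under pics/ and viewed, at most 10 in all, crops included, and the job is handed in when it is done.

```bash
mkdir -p pics; ls
python3 - <<'E'
from rig import status, vision
import cv2,numpy as np
s=status.get_state();print({k:np.round(s[k],3) for k in('time_s','tcp_pos','tcp_rot','force','gripper_width')})
for n in('scene','top'):
    cv2.imwrite(f'pics/{n}0.png',vision.get_image(n));p=vision.camera_params(n);print(n,p)
print(vision.camera_params('wrist'))
E
```

```text
pics
{'time_s': np.float64(0.0), 'tcp_pos': array([0.14 , 0.609, 0.231]), 'tcp_rot': array([-3.550e-01, -3.121e+00,  2.000e-03]), 'force': array([ 0.215, -0.141, -1.074]), 'gripper_width': np.float64(0.997)}
scene {'camera_matrix': array([[567.64849992,   0.        , 315.20601564],
       [  0.        , 567.64849992, 239.5760056 ],
       [  0.        ,   0.        ,   1.        ]]), 'R': array([[ 0.48462468,  0.87460044,  0.01459395],
       [ 0.60355188, -0.3222647 , -0.72929458],
       [-0.63313825,  0.36224236, -0.68404417]]), 't': array([-0.30062495, -0.26048813,  1.59654656])}
top {'camera_matrix': array([[541.51184067,   0.        , 315.97078342],
       [  0.        , 541.51184067, 242.19045811],
       [  0.        ,   0.        ,   1.        ]]), 'R': array([[-0.00665283, -0.99977795,  0.01999488],
       [-0.98458454,  0.00305419, -0.17488268],
       [ 0.17478278, -0.02085012, -0.98438623]]), 't': array([0.00494645, 0.61677327, 1.08174666])}
{'camera_matrix': array([[422.05447352,   0.        , 320.11371269],
       [  0.        , 422.05447352, 237.89116269],
       [  0.        ,   0.        ,   1.        ]]), 'tool_from_camera': array([[-3.93737587e-04, -9.49706161e-01, -3.13142224e-01,
         7.99831225e-02],
       [ 9.99999919e-01, -3.46888467e-04, -2.05323447e-04,
         1.58021804e-03],
       [ 8.63715168e-05, -3.13142279e-01,  9.49706221e-01,
        -1.42729238e-01],
       [ 0.00000000e+00,  0.00000000e+00,  0.00000000e+00,
         1.00000000e+00]])}
```

View pics/top0.png

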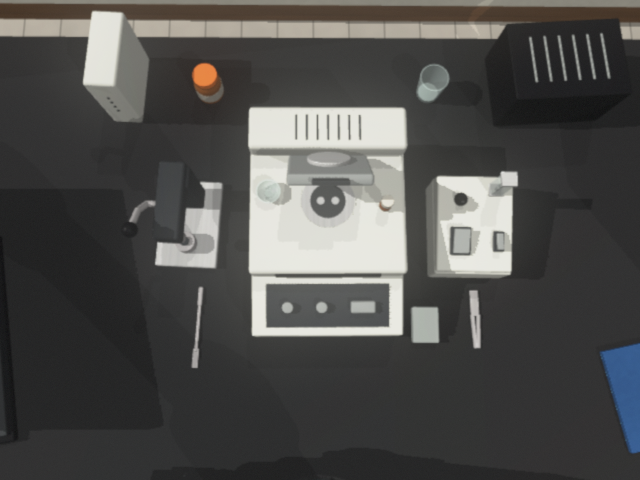

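View pics/scene0.png

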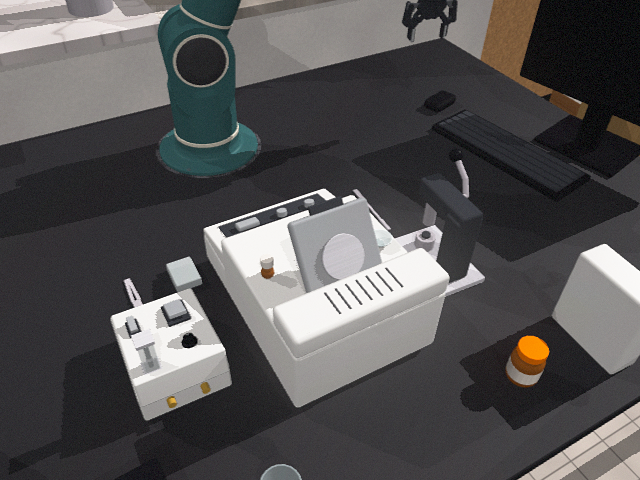

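Run:
```python
import cv2,numpy as np
t=cv2.imread('pics/top0.png');s=cv2.imread('pics/scene0.png')
a=cv2.resize(t[140:240,240:400],(800,500),interpolation=2)   # 5x
cv2.imwrite('pics/t_lid.png',a)
b=cv2.resize(s[190:315,250:410],(768,600),interpolation=2)   # 4.8x
cv2.imwrite('pics/s_lid.png',b)
c=np.vstack([cv2.resize(t[215:265,430:530],(800,400),interpolation=2)[:300],cv2.resize(s[290:352,115:215],(800,496),interpolation=2)[:300]]) #8x
cv2.imwrite('pics/rock.png',c)
```

```text
(no output)
```

View pics/t_lid.png

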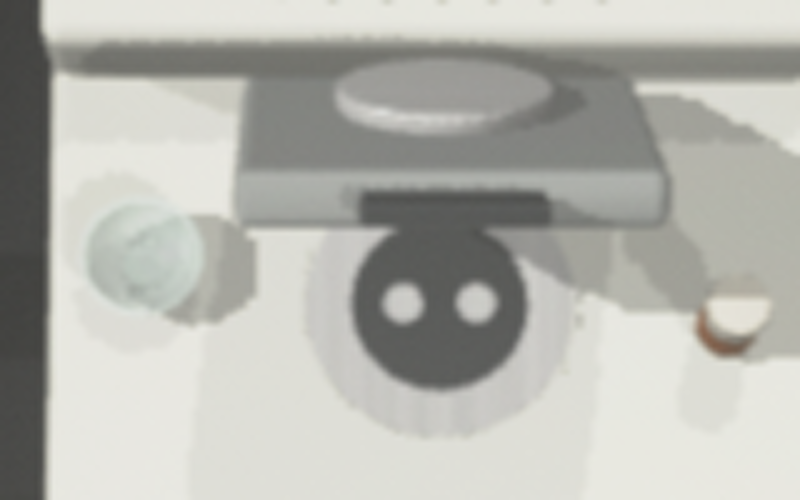

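View pics/s_lid.png

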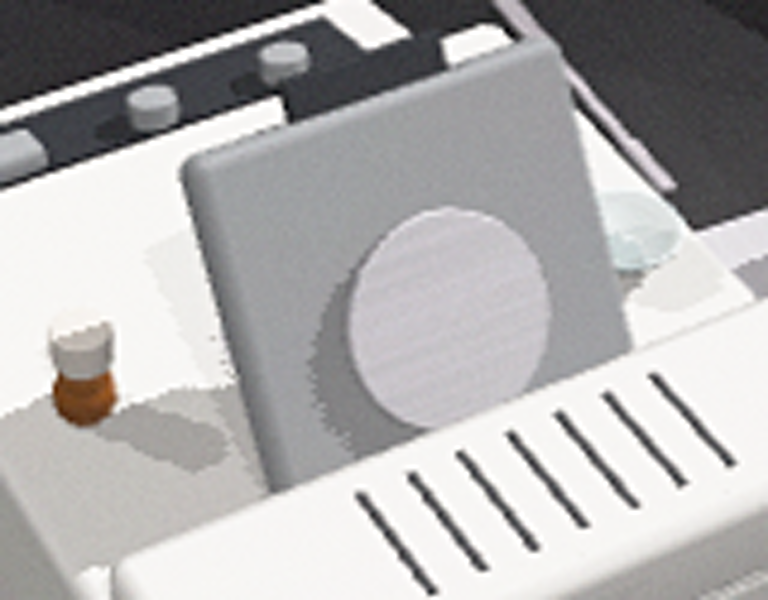

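View pics/rock.png

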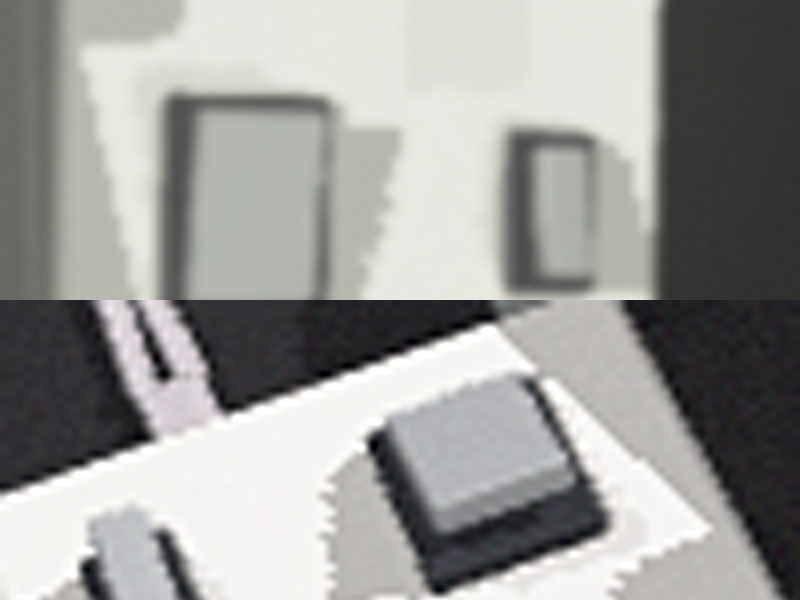

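```bash
cat > h.py <<'E'
import cv2,numpy as np
from rig import status,vision
def ray(n,px):
    p=vision.camera_params(n);d=p['R'].T@np.linalg.inv(p['camera_matrix'])@[*px,1];return -p['R'].T@p['t'],d/np.linalg.norm(d)
def plane(n,px,z):
    c,d=ray(n,px);return c+d*(z-c[2])/d[2]
def tri(a,b):
    c1,d1=ray('top',a);c2,d2=ray('scene',b)
    k=np.linalg.lstsq(np.c_[d1,-d2],c2-c1,rcond=None)[0]
    p,q=c1+k[0]*d1,c2+k[1]*d2;return (p+q)/2,np.linalg.norm(p-q)
E
python3 - <<'E'
from h import *
np.set_printoptions(precision=4,suppress=True)
for n,a,b in [('lidR',(371.2,174),(289.6,224.4)),('lidL',(287.8,174),(365.6,198.3)),('cap',(328.6,158),(343.75,256.2)),
 ('rkL',(454.3,228.2),(186.1,310.3)),('rkR',(471.1,228.2),(169.4,318.3))]: print(n,*tri(a,b))
t=cv2.imread('pics/top0.png');s=cv2.imread('pics/scene0.png')
h=cv2.cvtColor(t[284:328,268:388],cv2.COLOR_BGR2GRAY);_,m=cv2.threshold(h,0,255,cv2.THRESH_OTSU)
for c in cv2.findContours(m,0,2)[0]:
    if cv2.contourArea(c)>40:
        r=cv2.minAreaRect(c);ctr=np.array(r[0])+[268,284];print('key',ctr,r[1:],plane('top',ctr,.126))
for nm,px,z in [('deckfrontL',(250,272.5),.165),('deckfrontR',(405.5,272.5),.165),('botL',(253,335),.1),('botR',(402,334),.1),('furnace',(328,201),.165),('humpfrontL',(249,150),.208),('humpfrontR',(406,150),.208)]: print(nm,plane('top',px,z))
for nm,px in [('key_s',(247,223.5))]: print(nm,plane('scene',px,.126))
for nm,px in [('dish',(268,192)),('vial',(387,203))]: print(nm,plane('top',px,.19))
cs=[(436,178),(512,178),(512,274),(437,275)]
print([plane('top',c,z) for c,z in zip(cs,(.114,.114,.08,.08))])
E
```

```text
lidR [ 0.6916 -0.0897  0.289 ] 0.004344952667154002
lidL [0.6926 0.0541 0.2896] 0.0007409449738887127
cap [ 0.7429 -0.0175  0.2265] 0.002303867917405036
rkL [ 0.6338 -0.2742  0.1146] 0.00030832312183896404
rkR [ 0.6346 -0.3073  0.1125] 0.0032395593786209175
key [321. 307.] ((10.0, 10.0), 90.0) [ 0.4775 -0.0054  0.126 ]
key [287. 307.] ((10.0, 10.0), 90.0) [0.4778 0.0599 0.126 ]
key [362.5 306.5] ((11.0, 23.0), 90.0) [ 0.478  -0.0854  0.126 ]
deckfrontL [0.54   0.1279 0.165 ]
deckfrontR [ 0.5388 -0.1635  0.165 ]
botL [0.4254 0.1268 0.1   ]
botR [ 0.4254 -0.1645  0.1   ]
furnace [ 0.6773 -0.0193  0.165 ]
humpfrontL [0.7642 0.1287 0.208 ]
humpfrontR [ 0.7643 -0.1646  0.208 ]
key_s [ 0.4824 -0.0869  0.126 ]
dish [0.6883 0.0939 0.19  ]
vial [ 0.6668 -0.1287  0.19  ]
[array([ 0.7383, -0.2424,  0.114 ]), array([ 0.7382, -0.3985,  0.114 ]), array([ 0.545 , -0.3977,  0.08  ]), array([ 0.5436, -0.2437,  0.08  ])]
```

```bash
python3 -m jog '[0,0,-1,-0.072,0, 0,0,-1,-0.072,0, 0,0,-1,-0.072,0, 0,0,-1,-0.072,0, 0,0,-1,-0.072,0]'
```

```text
time_s: 0.6
tcp_pos: [0.1406, 0.6091, 0.3819]
tcp_rot: [0.001, 3.141, 0.002]
force: [-0.2, -0.9, -0.5]
gripper_width: 0.145
grasp_force: 0.0
```

```bash
python3 -m jog '[-1,-1,0,0,0, -1,-1,0,0,0, -1,-1,0,0,0, -1,-1,0,0,0, -1,-1,0,0,0, -1,-1,0,0,0]'
```

```text
time_s: 1.2
tcp_pos: [0.292, 0.457, 0.3802]
tcp_rot: [-0.007, -3.141, 0.003]
force: [-0.6, 0.6, -0.6]
gripper_width: 0.001
grasp_force: 0.0
```

```bash
for i in 1; do python3 -m jog '[-1,-1,0,0,0, -1,-1,0,0,0, -1,-1,0,0,0, -1,-1,0,0,0, -1,-1,0,0,0, -1,-1,0,0,0]'; done; python3 -m jog '[-1,-1,0,0,0, -1,-1,0,0,0, -1,-1,0,0,0, -1,-1,0,0,0, -1,-1,0,0,0, -1,-1,0,0,0]'; python3 -m jog '[-1,-1,0,0,0, -1,-1,0,0,0, -1,-1,0,0,0, -1,-1,0,0,0, -1,-1,0,0,0, -1,-1,0,0,0, -1,-1,0,0,0]'
python3 - <<'E'
from h import *
cv2.imwrite('pics/w1.png',vision.get_image('wrist'))
a=vision.get_image('top')
cv2.imwrite('pics/both1.png',np.hstack([cv2.resize(cv2.imread('pics/w1.png'),(400,300)),cv2.resize(vision.get_image('scene')[100:340,200:520],(400,300))]))
E
```

```text
time_s: 1.8
tcp_pos: [0.4409, 0.3082, 0.3802]
tcp_rot: [-0.004, -3.14, 0.002]
force: [-0.8, 0.1, -1.3]
gripper_width: 0.0
grasp_force: 0.0
time_s: 2.4
tcp_pos: [0.5906, 0.1591, 0.3799]
tcp_rot: [-0.002, -3.14, 0.002]
force: [0.2, 0.3, -0.8]
gripper_width: -0.002
grasp_force: 0.0
time_s: 3.1
tcp_pos: [0.7398, 0.0117, 0.3806]
tcp_rot: [0.003, -3.14, -0.002]
force: [0.2, 1.1, 0.9]
gripper_width: -0.001
grasp_force: 0.0
```

View pics/both1.png

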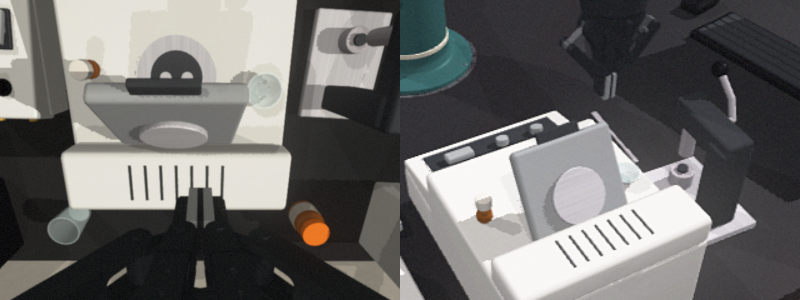

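```bash
python3 -m jog '[0,-0.2,0.2,0,0, 0,-0.2,0.4,0,0, 0,-0.2,0.61,0,0, 0,-0.2,0.61,0,0, 0,-0.2,0.61,0,0]'; python3 -m jog '[0.08,0,0,0,0, 0.16,0,0,0,0, 0.22,0,0,0,0, 0.26,0,0.01,0,0, 0.31,0,0.03,0,0, 0.36,0,0.05,0,0, 0.41,0,0.08,0,0, 0.46,0,0.11,0,0, 0.49,0,0.13,0,0, 0.53,0,0.16,0,0, 0.56,0,0.185,0,0, 0.59,0,0.21,0,0, 0.62,0,0.245,0,0, 0.65,0,0.28,0,0, 0.68,0,0.315,0,0, 0.70,0,0.35,0,0]'
```

```text
time_s: 3.75
tcp_pos: [0.7401, -0.0203, 0.2911]
tcp_rot: [-0.001, 3.141, 0.0]
force: [1.4, -0.4, 1.3]
gripper_width: -0.002
grasp_force: 0.0
time_s: 5.35
tcp_pos: [0.6346, -0.0213, 0.2369]
tcp_rot: [-0.001, -3.141, 0.0]
force: [-0.9, 0.2, 2.5]
gripper_width: -0.001
grasp_force: 1.2
```

```bash
python3 -m jog '[0.03,0,0.04,0,0, 0.05,0,0.08,0,0, 0.07,0,0.12,0,0, 0.08,0,0.16,0,0, 0.1,0,0.2,0,0, 0.11,0,0.24,0,0, 0.12,0,0.28,0,0, 0.13,0,0.31,0,0, 0.13,0,0.34,0,0, 0.13,0,0.34,0,0, 0.13,0,0.34,0,0]'
python3 - <<'E'
from h import *
cv2.imwrite('pics/s2.png',cv2.resize(vision.get_image('scene')[150:350,180:420],(720,600)))
E
```

```text
time_s: 6.45
tcp_pos: [0.6158, -0.0214, 0.1895]
tcp_rot: [0.001, 3.14, 0.002]
force: [-23.6, 2.7, 49.3]
gripper_width: 0.003
grasp_force: 24.5
```

View pics/s2.png

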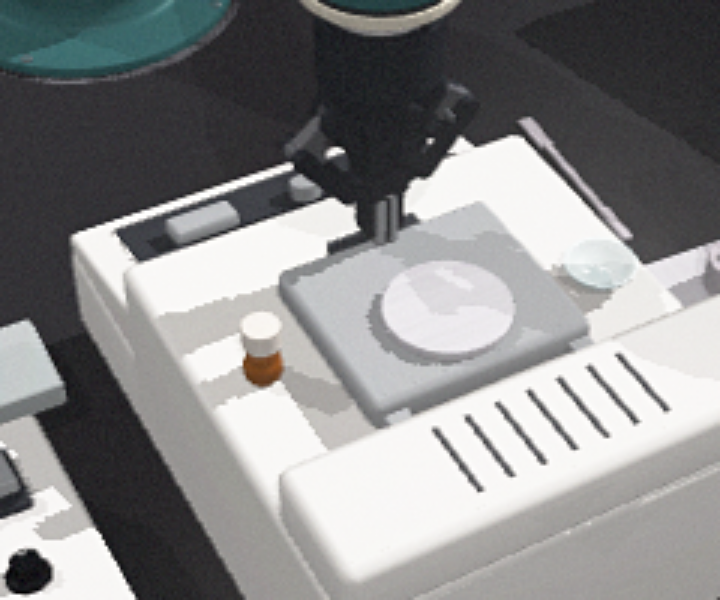

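```bash
python3 -m jog '[0,0,-0.1,0,0, 0,0,-0.4,0,0, 0,0,-0.7,0,0, 0,0,-0.7,0,0, -0.05,-1,-0.7,0,0, -0.05,-1,-0.7,0,0, -0.05,-1,-0.7,0,0, -0.05,-1,-0.7,0,0, -0.05,-1,-0.7,0,0]';python3 -m jog '[0,-0.8,0,0,0, 0,-0.8,0,0,0, 0,-0.8,0,0,0, 0,-0.8,0,0,0, 0,-0.8,0.3,0,0, 0,-0.8,0.6,0,0, 0,-0.8,0.9,0,0, 0,-0.8,0.95,0,0, 0,-0.8,0.95,0,0]'
```

```text
time_s: 7.4
tcp_pos: [0.6228, -0.1726, 0.291]
tcp_rot: [-0.005, -3.141, 0.0]
force: [0.3, 0.6, 0.9]
gripper_width: 0.003
grasp_force: 0.0
time_s: 8.3
tcp_pos: [0.6233, -0.2898, 0.1487]
tcp_rot: [0.002, -3.14, -0.001]
force: [-0.5, -0.2, 1.8]
gripper_width: 0.003
grasp_force: 0.0
```

```bash
python3 -m jog '[0,0,0.1,0,0, 0,0,0.18,0,0, 0,0,0.2,0,0, 0,0,0.22,0,0, 0,0,0.24,0,0, 0,0,0.26,0,0, 0,0,0.28,0,0, 0,0,0.28,0,0]'
```

```text
time_s: 9.1
tcp_pos: [0.6236, -0.2915, 0.1077]
tcp_rot: [0.001, 3.14, -0.001]
force: [1.1, 1.2, 7.5]
gripper_width: -0.0
grasp_force: 4.0
```

```bash
python3 -m jog '[0,0,0.01,0,0, 0,0,0.02,0,0, 0,0,0.02,0,0, 0,0,0.02,0,0]'; python3 -m jog '[0,0,-0.2,0,0, 0,0,-0.5,0,0, 0,0,-0.8,0,0, 0,0,-1,0,0, 0,0,-1,0,0]'
python3 - <<'E'
from h import *
t=vision.get_image('top');s=vision.get_image('scene')
w=vision.get_image('wrist')
cv2.imwrite('pics/after.png',np.hstack([cv2.resize(w,(400,400)),cv2.resize(s[280:360,100:180+20],(400,400))]))
E
```

```text
time_s: 9.5
tcp_pos: [0.6239, -0.2917, 0.1072]
tcp_rot: [0.001, 3.139, -0.0]
force: [-12.3, 8.6, 41.1]
gripper_width: 0.001
grasp_force: 20.7
time_s: 10.0
tcp_pos: [0.6242, -0.2923, 0.2586]
tcp_rot: [0.001, 3.136, -0.004]
force: [1.1, -0.2, 0.6]
gripper_width: 0.001
grasp_force: 0.0
```

View pics/after.png

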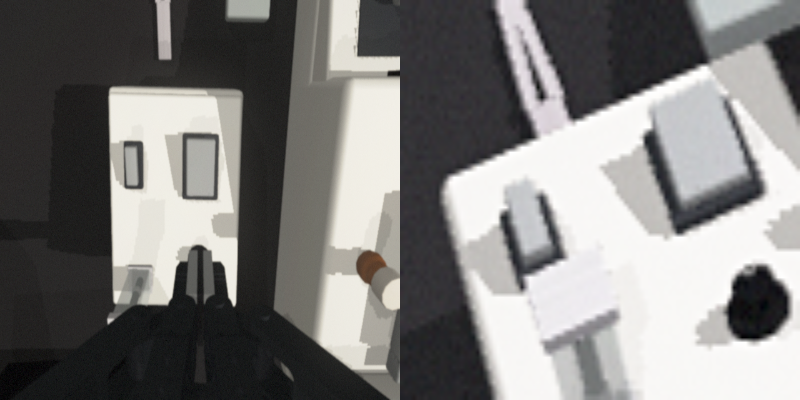

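```bash
python3 -m jog '[0.25,0.3,0,0,0, 0.5,0.6,0,0,0, 0.75,0.8,0,0,0, 1,1,0,0,0, 1,1,0,0,0, 1,1,0,0,0]'; python3 -m jog '[0,0.37,0,0,0, 0,0.37,0,0,0, 0,0.37,0.3,0,0, 0,0.37,0.6,0,0, 0,0.37,0.74,0,0, 0,0.37,0.74,0,0, 0,0.37,0.74,0,0]'
python3 - <<'E'
from h import *
cv2.imwrite('pics/k.png',np.hstack([cv2.resize(vision.get_image('wrist'),(400,400)),cv2.resize(vision.get_image('scene')[170:270,190:290],(400,400))]))
E
```

```text
time_s: 10.75
tcp_pos: [0.4719, -0.1398, 0.2534]
tcp_rot: [0.002, -3.141, -0.002]
force: [1.4, -0.4, -0.0]
gripper_width: -0.002
grasp_force: 0.0
time_s: 11.45
tcp_pos: [0.4736, -0.0864, 0.143]
tcp_rot: [-0.002, -3.141, 0.001]
force: [0.6, -0.7, -0.1]
gripper_width: 0.001
grasp_force: 0.0
```

View pics/k.png

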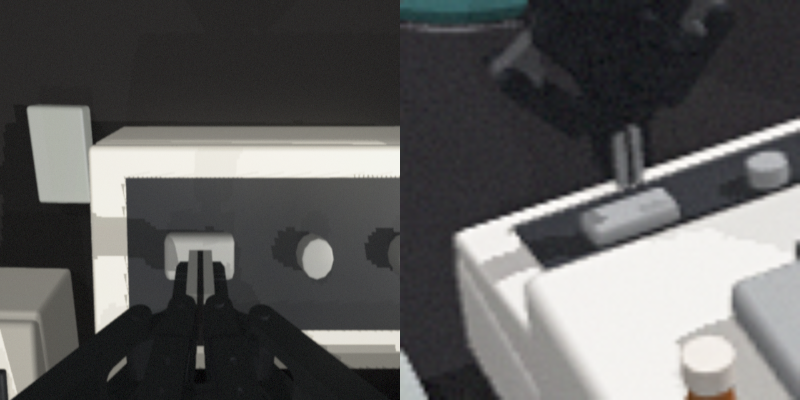

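```bash
python3 -m jog '[0,0,0.06,0,0, 0,0,0.09,0,0, 0,0,0.11,0,0, 0,0,0.13,0,0, 0,0,0.14,0,0, 0,0,0.14,0,0]'
```

```text
time_s: 12.15
tcp_pos: [0.4737, -0.0857, 0.1221]
tcp_rot: [0.001, 3.14, -0.0]
force: [2.2, 1.0, 5.8]
gripper_width: 0.001
grasp_force: 2.3
```

```bash
python3 -m jog '[0,0,0.01,0,0, 0,0,0.02,0,0, 0,0,0.025,0,0, 0,0,0.025,0,0, 0,0,0.025,0,0]'; python3 -m jog '[0,0,-0.1,0,0, 0,0,-0.3,0,0, 0,0,-0.6,0,0, 0,0,-0.9,0,0, 0,0,-0.9,0,0, 0,0,-0.9,0,0]'
python3 - <<'E'
from h import *
cv2.imwrite('pics/end.png',np.hstack([cv2.resize(vision.get_image('top')[140:380,180:520],(400,300)),cv2.resize(vision.get_image('scene')[170:410,90:410],(400,300))]))
E
```

```text
time_s: 12.65
tcp_pos: [0.4743, -0.0858, 0.1206]
tcp_rot: [0.001, 3.139, 0.002]
force: [-16.0, 5.3, 58.6]
gripper_width: -0.0
grasp_force: 30.5
time_s: 13.25
tcp_pos: [0.4732, -0.0856, 0.2536]
tcp_rot: [0.001, 3.14, 0.001]
force: [-0.0, 0.0, -1.5]
gripper_width: 0.0
grasp_force: 0.0
```

View pics/end.png

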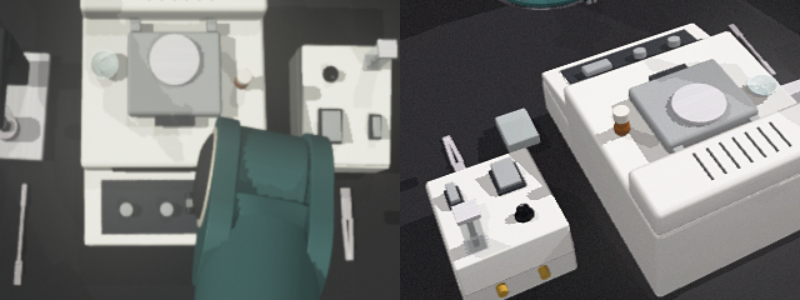

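The picture shows the lid shut, the wide rocker tipped on, the keys up and the visible loose items in place. The arm is clear of everything.

```bash
python3 -c "
from rig import workorder;print(workorder.finish_job())"
```

```text
the job is handed in; nothing more can be done
None
```

The job is handed in at about 13 s: the lid was pushed shut, the purge rocker tipped on, and the start key pressed to its stop and released; the last picture shows all as required, though the arm hid part of the top view and no verdict was returned.

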